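Load and lock a vial in the bench reader

ROBOT

A 7-joint arm with a two-finger parallel gripper is mounted at the origin on a cart in front of the work surface, level with it; the furniture and walls round the work are solid. World frame = base frame: x ahead of the robot, y to its left, z up, the work surface at z = 0. Lengths are in m, angles in rad, forces in N, time in s.
With the tool pointing down it reaches from about 0.4 to 0.85 m from the base axis. Payload 10.4 kg.
Tool frame: the origin (TCP) lies midway between the tips of the shut fingers; the grasp point (between the pads) lies 19 mm behind it; z points along the fingers, y is the direction in which the jaws open and shut (so a half turn about z gives the same grasp; the last joint's range is limited). The gripper opens to 87 mm and grips with 3 to 60 N. Pads are 19 mm wide; open, the fingers measure 117 mm over their backs; the gripper's body (75 mm by 190 mm) begins 51 mm behind the grasp point.
Start: joints at [-1.348, 0.332, -0.065, 1.46, 0.022, 1.35, -0.088], TCP at [0.152, 0.606, 0.223] pointing down, gripper open.
Joint ranges: [-2.6, 2.6], [-0.5, 2.12], [-1.47, 1.34], [0.16, 2.42], [-1.27, 4.41], [0.06, 2.06], [-2.6, 2.6]. Speed limits (rad/s): [2.22, 2.22, 2.79, 2.79, 3.14, 3.14, 3.14].

INTERFACE

Orientations are given as a unit quaternion [x, y, z, w].
In Python, from bench import r gives the robot as it stands.
- The arm moves only by the tool step_arm, never from a script. Its argument "increments" is a list of rows, each a list of 2 entries, a list of its own where there are three numbers: the shift along the tool's x, y, z in m, then the turn, a rotation vector about the tool's x, y, z in rad. A call has 1 to 5 rows; each row is the pose to reach, as a shift and turn from the pose measured when the call began, along the tool's axes at that moment; what a row does not reach only later rows make up. A row lasts 1/10 s, in which the tool goes at most 50 mm and 8.59 degrees, less where a joint would pass 70% of its speed; a pose out of reach is approached as far as the arm can. A call with a gripper value outside its range is refused whole. "hand" is the closure, from -1 (fully open) to 1 (shut), so that 0 is half open, set as the call begins (left out, the last holds). The fingers move at their own pace and stop on an object; "grip_force" is the grip in N (left out, the last holds). Time passes only in rows, so rows that repeat a pose let the fingers close. It gives the time, the measured TCP pose, the force and the opening at its end, in the units of the state.
- r.read_state(): the state, without advancing time (a new reading comes with each control period).
- r.camera(name): name is "scene" or "top" or "wrist"; returns a dict with "pixels" (400x640x3 uint8, blue, green, red), "camera_matrix" (3x3 intrinsics, pixels), "k1" (the pictures are not rectified: a ray, as slopes to the right and down, at radius r is drawn at 1 + k1 r^2 times it, then the intrinsics apply), "extrinsics" (4x4, takes a point from camera to world coordinates). Camera axes: x right, y up, looking along -z (the intrinsics and any distortion apply to the point x, -y, -z); pixel columns grow to the right and rows downward; lengths in m; the calibration is good to about 2 mm. A picture is of the moment at which its call begins. There is no depth.
- r.close_job(): hands the job in, once; it reports no verdict.
The state is a dict: "time": time; "joint_positions": joint angles; "joint_vel": joint speeds; "joint_torque": joint torques, N m; "ee_pos": TCP position; "eef_rot": TCP orientation; "ft_force": force on the tool from outside, world axes, zero at the start; "torque": the same for the moment, N m; "width": finger opening in m.
Only numpy, scipy, OpenCV 4.12 (cv2) and the standard library are available. Lean on these libraries where they do the work, as an engineer would, in place of code of your own. Each camera call takes 0.05 s, during which the arm holds its last target.

TASK

Load the slim white vial with the blue cap into the small white reader: stand it in the black sleeve and push it down until the sleeve is fully home, flush with the housing. Then swing the locking arm by its red knob over the vial until it meets its stop, and let go. Leave the two bottles standing.

Things in the scene. Friction and masses are not known exactly. Their poses are not given: they have to be found in the camera images.
- vial_mid (a point): slim white vial with a blue screw cap, a cylinder 32 mm across and 96 mm tall, about 50 g, standing on the desk; the point is its centre, half-way up (48 mm above its underside), z up
- reader: white housing of the vial reader, 150 x 175 x 56 mm, fixed on the desk; origin on the axis of its well, at desk height, z up, front faces -x. From the origin it reaches 60 mm to -x, 90 mm to +x, 57 mm to -y, 118 mm to +y. The black sleeve slides up and down in the well
- sleeve_floor (a point): centre of the inner floor of the black sleeve, a round cup open at the top: bore 38 mm, flaring to 53 mm at the rim, rim 42 mm above this point. Raised: floor 36 mm above the desk, rim 22 mm above the housing. Home: floor 14 mm above the desk, rim flush with the housing. A vial standing in it sticks out 54 mm above the rim
- sleeve (a joint): how far the sleeve is pushed down, m: 0 fully raised, 0.022 fully home at its stop; friction of about 4 N holds it where it is left
- lock (a joint): angle of the locking arm about its upright post, rad: 0 closed at its stop, the arm lying right over the well; it grows as the arm swings open, clockwise seen from above. Stiff enough to stay where it is left, about 1 N at the knob moves it. At 0 the arm points along the reader's -y
- lock_knob (a point): centre of the upright round red knob at the arm's free end: 18 mm across, spans 121 to 155 mm above the desk, 117 mm from the post's axis. The arm is an aluminium bar 18 mm wide, 6 mm thick, underside 115 mm above the desk: it clears the cap of a vial that is fully home by 5 mm and strikes one that is not. Its y points from knob to post
- lock_hinge (a point): point on the upright axis of the arm's post, at the height of the knob's centre; it is 80 mm from the well's axis, towards the reader's +y
- bottle_blue_mid (a point): bystander: wider white bottle with a blue cap, 48 mm across, 96 mm tall; point half-way up; too wide for the sleeve
- bottle_amber_mid (a point): bystander: brown bottle with a black cap, 58 mm across, 109 mm tall; point half-way up
Things that resemble listed ones, but are neither listed nor needed, are in the scene too. Leave any purple or yellow look-alike of the part that bears bottle_amber_mid alone.

How it is judged:
By the outcome, as a careful person would: the job done as asked, in the order asked, and still so for the second after the job is handed in, with the robot touching nothing.
It also fails if it takes over 48 s, if anything falls off the work surface, if the arm or the gripper's body presses on something with over 40 N, if the wrist force passes 120 N, or if a joint passes its speed limit or range.

## Working session

There is one attempt and no reset: what is moved stays moved. The work goes in short steps, Python scripts to look and compute and a tool call to move; the robot and the scene stay as the last step left them, time stands still between calls to the robot, and variables do not carry over. Pictures are saved under pics/ and viewed, and the job is handed in when it is done.

Besides the shell and the picture viewer there is one more tool, called as name(argument=value, ...), one argument or row to a line, values as JSON. step_arm: Moves the arm, as the interface text tells. Its arguments: {"type":"object","properties":{"increments":{"type":"array"},"hand":{"type":"number"},"grip_force":{"type":"number"}},"required":["increments"]}

```bash
mkdir -p pics; ls; python3 - <<'E'
from bench import r
import cv2
s=r.read_state(); print(s['time'],s['ee_pos'],s['eef_rot'],s['width'],s['ft_force'])
for n in ['scene','top','wrist']:
    c=r.camera(n); cv2.imwrite(f'pics/{n}0.png',c['pixels']); print(n,c['camera_matrix'],c['k1'],c['extrinsics'])
E
```

```text
pics
0.0 [0.15201096 0.60581602 0.22173489] [ 1.22574205e-01  9.92459079e-01 -7.34212649e-04 -5.05953362e-05] 0.08666983498519092 [-0.23212747 -0.65922002 -0.29984242]
scene [[479.37380286   0.         316.94099316]
 [  0.         479.37380286 200.64305106]
 [  0.           0.           1.        ]] 0.0022399208944835825 [[ 0.80201103  0.3823022  -0.45893719 -0.01409758]
 [-0.59715769  0.49588367 -0.63047766 -0.89268868]
 [-0.01345354  0.77970791  0.62599887  0.9143013 ]
 [ 0.          0.          0.          1.        ]]
top [[477.81440115   0.         317.81554233]
 [  0.         477.81440115 195.80935786]
 [  0.           0.           1.        ]] -0.10238365951948981 [[-5.37657399e-02  9.77912820e-01 -2.01979609e-01  3.39023914e-01]
 [-9.98553452e-01 -5.27554602e-02  1.03858226e-02 -6.83968276e-02]
 [-4.99098161e-04  2.02245837e-01  9.79334658e-01  1.20714692e+00]
 [ 0.00000000e+00  0.00000000e+00  0.00000000e+00  1.00000000e+00]]
wrist [[276.0662756    0.         317.05758259]
 [  0.         276.0662756  201.57071995]
 [  0.           0.           1.        ]] -0.019332063229372396 [[ 2.44205508e-01 -9.37923638e-01 -2.46298436e-01  8.48770208e-02]
 [ 9.69723502e-01  2.36191161e-01  6.20488998e-02  6.22260814e-01]
 [-2.36163808e-05 -2.53994064e-01  9.67205777e-01  3.83528625e-01]
 [ 0.00000000e+00  0.00000000e+00  0.00000000e+00  1.00000000e+00]]
```

View pics/scene0.png

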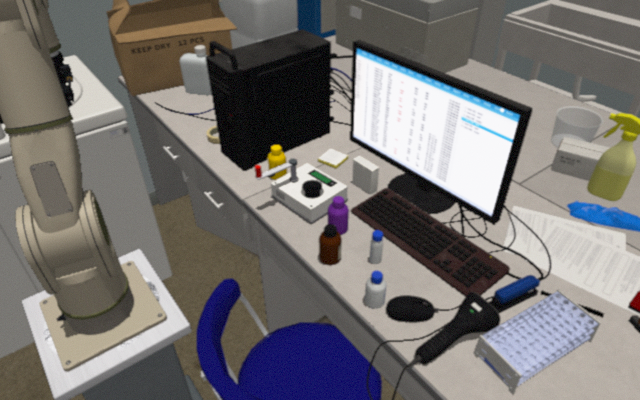

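View pics/top0.png

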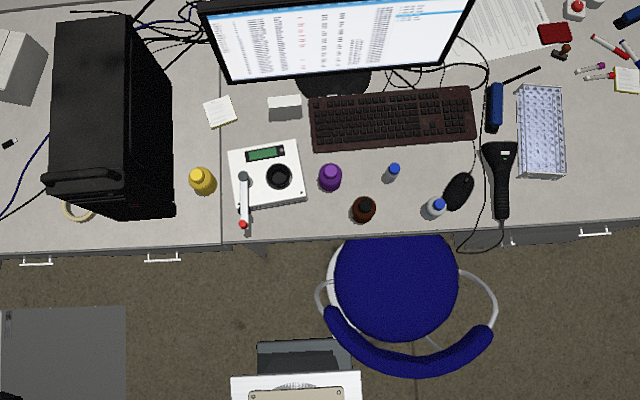

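View pics/wrist0.png

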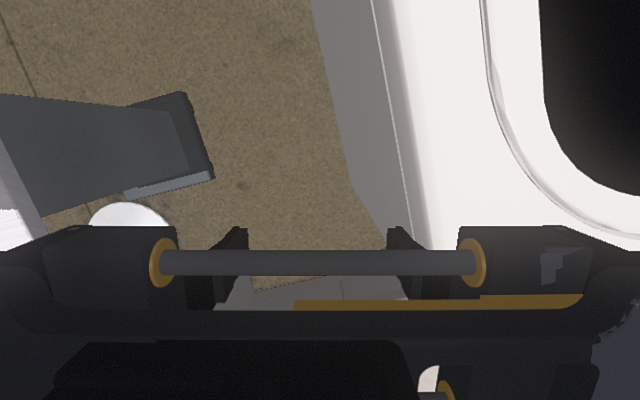

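The top view shows the slim vial at about (393,170), the sleeve at (279,177), the post at (243,177) and the red knob at (243,225), so the arm is open about 90°. The amber bottle is at (364,208), the wide blue-cap bottle at (436,207) and the purple look-alike at (330,177). Next I'll measure positions.

```bash
cat > h.py <<'E'
import numpy as np, cv2
from scipy.spatial.transform import Rotation as R
def ray(c,uv):
    K=np.array(c['camera_matrix']);k1=c['k1'];E=np.array(c['extrinsics'])
    p=cv2.undistortPoints(np.array([[uv]],float),K,np.array([k1,0,0,0.]))[0,0]
    d=E[:3,:3]@np.array([p[0],-p[1],-1.]); return E[:3,3],d/np.linalg.norm(d)
def onz(c,uv,z):
    o,d=ray(c,uv); return o+d*(z-o[2])/d[2]
def proj(c,P):
    E=np.array(c['extrinsics']);K=np.array(c['camera_matrix'])
    p=E[:3,:3].T@(np.array(P)-E[:3,3]); x=p[0]/-p[2];y=-p[1]/-p[2];f=1+c['k1']*(x*x+y*y)
    return np.array([K[0,0]*x*f+K[0,2],K[1,1]*y*f+K[1,2]])
def tri(rs):
    A=np.zeros((3,3));b=np.zeros(3)
    for o,d in rs:
        M=np.eye(3)-np.outer(d,d);A+=M;b+=M@o
    x=np.linalg.solve(A,b); return x,[np.linalg.norm((np.eye(3)-np.outer(d,d))@(x-o)) for o,d in rs]
def blobs(c,lo,hi,roi,minA=8):
    u0,v0,u1,v1=roi
    hsv=cv2.cvtColor(c['pixels'],cv2.COLOR_BGR2HSV)
    m=cv2.inRange(hsv,np.array(lo),np.array(hi)); k=np.zeros_like(m);k[v0:v1,u0:u1]=m[v0:v1,u0:u1]
    n,l,s,ce=cv2.connectedComponentsWithStats(k)
    return [(s[i].tolist(),ce[i].round(2).tolist()) for i in range(1,n) if s[i][4]>=minA]
E
python3 - <<'E'
from bench import r
from h import *
for n in ['scene','top']:
    c=r.camera(n); 
    roi=(240,140,400,320) if n=='scene' else (225,130,460,245)
    print(n,'blue',blobs(c,(100,120,60),(128,255,255),roi))
    print('red',blobs(c,(0,150,100),(6,255,255),roi),blobs(c,(172,150,100),(180,255,255),roi))
    print('dark',blobs(c,(0,0,0),(180,255,50),roi,40))
    x=c['pixels'][roi[1]:roi[3],roi[0]:roi[2]]
    if n=='scene': x=c['pixels'][140:320,240:400]
    else: cv2.imwrite('pics/topc2.png',cv2.resize(c['pixels'][130:230,320:460],None,fx=5.5,fy=5.5,interpolation=cv2.INTER_CUBIC)); x=c['pixels'][130:240,220:320]
    s=min(800/x.shape[1],600/x.shape[0]); cv2.imwrite(f'pics/{n}c.png',cv2.resize(x,None,fx=s,fy=s,interpolation=cv2.INTER_CUBIC)); print(s)
E
```

```text
scene blue [([373, 230, 10, 11, 96], [377.31, 234.98]), ([372, 271, 10, 13, 111], [376.46, 276.85])]
red [([255, 165, 6, 12, 47], [257.68, 170.11])] []
dark [([240, 140, 70, 30, 959], [261.43, 149.89]), ([352, 140, 48, 28, 158], [377.11, 153.15]), ([389, 176, 11, 19, 142], [395.04, 185.18]), ([304, 181, 17, 16, 226], [311.85, 188.64]), ([357, 190, 43, 49, 1132], [383.64, 211.61]), ([323, 224, 14, 14, 147], [330.07, 231.13]), ([320, 244, 18, 20, 247], [327.75, 254.84]), ([387, 297, 13, 23, 236], [393.94, 308.49])]
3.3333333333333335
top blue [([388, 163, 12, 12, 99], [393.95, 168.27]), ([433, 199, 13, 11, 107], [438.91, 203.83]), ([345, 235, 102, 10, 771], [399.78, 240.45])]
red [([239, 220, 8, 8, 42], [242.05, 223.4])] []
dark [([311, 130, 149, 23, 470], [409.11, 139.28]), ([315, 130, 108, 16, 1113], [360.56, 135.52]), ([252, 145, 33, 16, 82], [274.52, 153.09]), ([267, 164, 24, 25, 428], [278.25, 175.86]), ([442, 174, 18, 37, 457], [452.49, 193.86]), ([357, 197, 16, 17, 202], [364.61, 205.18]), ([352, 198, 24, 26, 143], [360.16, 215.58])]
5.454545454545454
```

View pics/topc.png

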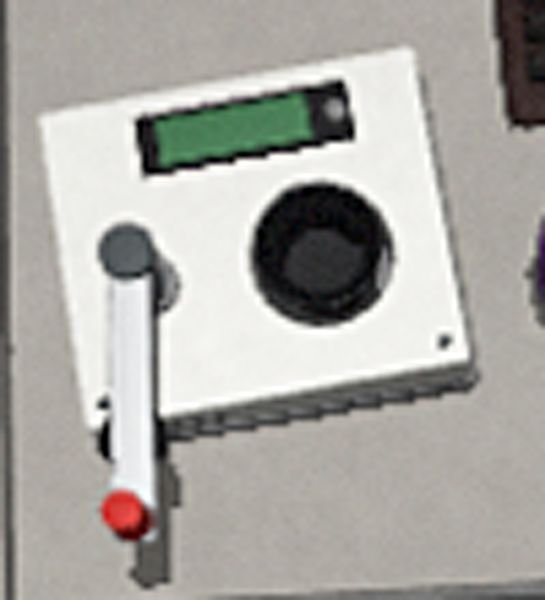

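View pics/scenec.png

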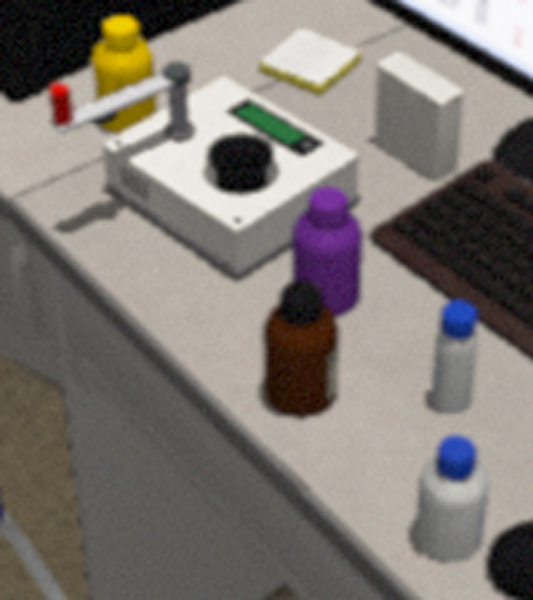

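View pics/topc2.png

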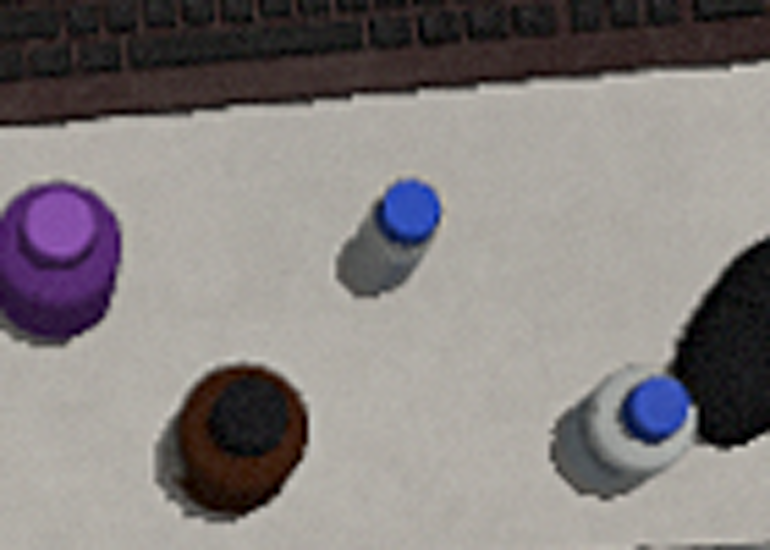

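```bash
python3 - <<'E'
from bench import r
from h import *
t=r.camera('top'); s=r.camera('scene')
cr=lambda u,v:((u+.5)/5.4545+219.5,(v+.5)/5.4545+129.5)
cr2=lambda u,v:((u+.5)/5.5+319.5,(v+.5)/5.5+129.5)
sc=lambda u,v:((u+.5)/3.3333+239.5,(v+.5)/3.3333+139.5)
print('vial cap top',onz(t,cr2(410,208),.096),'scene',onz(s,sc(460,311),.096), onz(s,(377.31,234.98),.087),onz(t,(393.95,168.27),.09))
print('tri cap',tri([ray(t,(393.95,168.27)),ray(s,(377.31,234.98))]))
print('amber',onz(t,cr2(250,415),.109),onz(s,sc(302,290),.109)); print('blueb',onz(t,cr2(656,406),.096),onz(s,sc(457,447),.096))
print('purple',onz(t,cr2(60,220),.109))
C=[onz(t,cr(*p),.056)[:2] for p in [(40,118),(413,47),(472,358),(90,430)]]; print('corners',C)
Cs=[onz(s,sc(*p),.056)[:2] for p in [(225,78),(357,158),(238,240),(106,150)]]; print('corners scene',Cs)
for Q in (C,Cs):
    Q=np.array(Q);print([np.linalg.norm(Q[i]-Q[(i+1)%4]) for i in range(4)],[np.degrees(np.arctan2(*(Q[(i+1)%4]-Q[i])[::-1])) for i in range(4)])
print('sleeve top',onz(t,cr(321,254),.078),'scene',onz(s,sc(241,160),.078), onz(t,(278.25,175.86),.078))
print('post',onz(t,cr(127,250),.138),'scene',)
print('knob',onz(t,(242.05,223.4),.142),tri([ray(t,(242.05,223.4)),ray(s,(257.68,170.11))]), onz(s,(257.68,170.11),.138))
E
```

```text
vial cap top [ 0.62809718 -0.2676947   0.096     ] scene [ 0.62916287 -0.26543213  0.096     ] [ 0.63045728 -0.26361158  0.087     ] [ 0.62753051 -0.26812759  0.09      ]
tri cap (array([ 0.62672479, -0.26760098,  0.09216226]), [np.float64(0.0002712514980155039), np.float64(0.0002712514980156193)])
amber [ 0.53752056 -0.18920176  0.109     ] [ 0.54045079 -0.18575652  0.109     ]
blueb [ 0.53419367 -0.36714612  0.096     ] [ 0.53469797 -0.3661828   0.096     ]
purple [ 0.62736374 -0.11353669  0.109     ]
corners [array([0.70336065, 0.14198598]), array([ 0.72793775, -0.03179737]), array([ 0.57945285, -0.05195866]), array([0.55567009, 0.12138957])]
corners scene [array([0.70427707, 0.14345195]), array([ 0.72345211, -0.03058803]), array([ 0.57296363, -0.05746594]), array([0.55300646, 0.11610536])]
[np.float64(0.17551264034340736), np.float64(0.1498473985476177), np.float64(0.17497208087404312), np.float64(0.14911979109893111)] [np.float64(-81.95039659440855), np.float64(-172.2676628270431), np.float64(97.81200419214454), np.float64(7.93906602529789)]
[np.float64(0.1750931104272088), np.float64(0.15286988787122266), np.float64(0.1747148752144871), np.float64(0.15372258657553062)] [np.float64(-83.7127358392405), np.float64(-169.8734942456116), np.float64(96.55904777777191), np.float64(10.247214108069937)]
sleeve top [0.62587448 0.01277203 0.078     ] scene [0.62336934 0.00640894 0.078     ] [0.62664946 0.01321285 0.078     ]
post [0.6169034 0.0906609 0.138    ] scene
knob [0.50443982 0.09441434 0.142     ] (array([0.50302217, 0.09487114, 0.14273217]), [np.float64(0.0014180799786257376), np.float64(0.0014180799786257586)]) [0.50482485 0.10137504 0.138     ]
```

```bash
cat >> h.py <<'E'
def rel(r,tgt,yawx):
    """shift/turn in tool axes to reach TCP tgt with tool down, tool x at azimuth yawx deg"""
    s=r.read_state(); T=R.from_quat(s['eef_rot']); a=np.radians(yawx)
    x=np.array([np.cos(a),np.sin(a),0]); z=np.array([0,0,-1.]); y=np.cross(z,x)
    G=R.from_matrix(np.stack([x,y,z],1))
    sh=T.inv().apply(np.array(tgt)-s['ee_pos']); rv=(T.inv()*G).as_rotvec()
    print('t',round(s['time'],2),'pos',s['ee_pos'].round(4),'F',s['ft_force'].round(1),'w',round(s['width'],4),'q',np.round(s['joint_positions'],2)); print('shift',sh.round(4),'turn',rv.round(4),'rows',np.linalg.norm(sh)/.05,np.degrees(np.linalg.norm(rv))/8.59)
E
python3 - <<'E'
from bench import r
from h import *
rel(r,(0.40,0.17,0.23),98)
t=r.camera('top')
print('PC corner', onz(t,(175,215),0.0), onz(t,(175,215),.35),onz(t,(130,220),.35))
E
```

```text
t 0.35 pos [0.1521 0.6062 0.2224] F [-0.3 -0.6  0.8] w 0.087 q [-1.35  0.33 -0.06  1.46  0.02  1.35 -0.09]
shift [-0.3466 -0.3627 -0.0075] turn [-2.0000e-04  2.0000e-04  1.1854e+00] rows 10.035260640073705 7.906481988147559
PC corner [0.55731522 0.28990684 0.        ] [0.49402387 0.18602033 0.35      ] [0.48898415 0.27069606 0.35      ]
```

step_arm(
  increments=[
    [[-0.347,-0.363,-0.008],[0,0,1.185]],
    [[-0.347,-0.363,-0.008],[0,0,1.185]],
    [[-0.347,-0.363,-0.008],[0,0,1.185]],
    [[-0.347,-0.363,-0.008],[0,0,1.185]],
    [[-0.347,-0.363,-0.008],[0,0,1.185]],
  ],
  hand=-1,
)

```text
time: 0.9
ee_pos: [0.2763, 0.3871, 0.2267]
eef_rot: [0.48, 0.877, 0.0, -0.0]
ft_force: [0.6, 0.9, 0.5]
width: 0.0864
```

```bash
python3 - <<'E'
from bench import r
from h import *
rel(r,(0.40,0.17,0.23),98)
E
```

```text
t 0.9 pos [0.2763 0.3871 0.2267] F [0.6 0.9 0.5] w 0.0864 q [-1.16 -0.01  0.12  1.84  0.    1.31 -0.48]
shift [-0.2495 -0.0127 -0.0034] turn [ 2.000e-04 -5.000e-04  4.292e-01] rows 4.997241551254205 2.8627734383428156
```

step_arm(
  increments=[
    [[-0.25,-0.013,-0.003],[0,0,0.43]],
    [[-0.25,-0.013,-0.003],[0,0,0.43]],
    [[-0.25,-0.013,-0.003],[0,0,0.43]],
    [[-0.25,-0.013,-0.003],[0,0,0.43]],
    [[-0.25,-0.013,-0.003],[0,0,0.43]],
  ],
)

```text
time: 1.4
ee_pos: [0.3995, 0.1695, 0.2299]
eef_rot: [0.656, 0.754, 0.001, -0.0]
ft_force: [1.3, 1.2, -0.4]
width: 0.0872
```

```bash
python3 - <<'E'
from bench import r
from h import *
rel(r,(0.62,-0.08,0.24),98)
E
```

```text
t 1.4 pos [0.3995 0.1695 0.2299] F [ 1.3  1.2 -0.4] w 0.0872 q [-0.92 -0.13  0.38  1.94  0.05  1.32 -0.41]
shift [-0.2775  0.1839 -0.0104] turn [ 0.0009 -0.0015 -0.0011] rows 6.66235431456285 0.013625321740738784
```

step_arm(
  increments=[
    [[-0.278,0.184,-0.01],[0,0,0]],
    [[-0.278,0.184,-0.01],[0,0,0]],
    [[-0.278,0.184,-0.01],[0,0,0]],
    [[-0.278,0.184,-0.01],[0,0,0]],
    [[-0.278,0.184,-0.01],[0,0,0]],
  ],
)

```text
time: 1.9
ee_pos: [0.5651, -0.0177, 0.2376]
eef_rot: [0.656, 0.755, 0.001, 0.0]
ft_force: [0.1, 0.4, 0.8]
width: 0.0871
```

```bash
python3 - <<'E'
from bench import r
from h import *
rel(r,(0.62,-0.08,0.24),98)
E
```

```text
t 1.9 pos [ 0.5651 -0.0177  0.2376] F [0.1 0.4 0.8] w 0.0871 q [-0.64  0.21  0.69  1.63 -0.14  1.34  0.21]
shift [-0.0693  0.0458 -0.0024] turn [ 0.0022 -0.0017 -0.0002] rows 1.6617609094427823 0.018744401894001866
```

step_arm(
  increments=[
    [[-0.069,0.046,-0.002],[0,0,0]],
    [[-0.069,0.046,-0.002],[0,0,0]],
    [[-0.069,0.046,-0.002],[0,0,0]],
  ],
)

```text
time: 2.2
ee_pos: [0.6214, -0.0846, 0.2388]
eef_rot: [0.658, 0.753, -0.0, 0.001]
ft_force: [0.2, 0.0, 0.2]
width: 0.087
```

```bash
python3 - <<'E'
from bench import r
from h import *
c=r.camera('wrist'); cv2.imwrite('pics/w1.png',c['pixels']); 
import pickle; pickle.dump(c,open('w1.pkl','wb'))
rel(r,(0.627,-0.2675,0.2),98)
E
```

```text
t 2.25 pos [ 0.6206 -0.0822  0.2389] F [-1.   0.2 -0.1] w 0.0869 q [-0.48  0.38  0.72  1.47 -0.25  1.39  0.38]
shift [-0.1844 -0.0187  0.0389] turn [ 0.0009  0.0003 -0.0038] rows 3.7887494738100402 0.026133489261546336
```

View pics/w1.png

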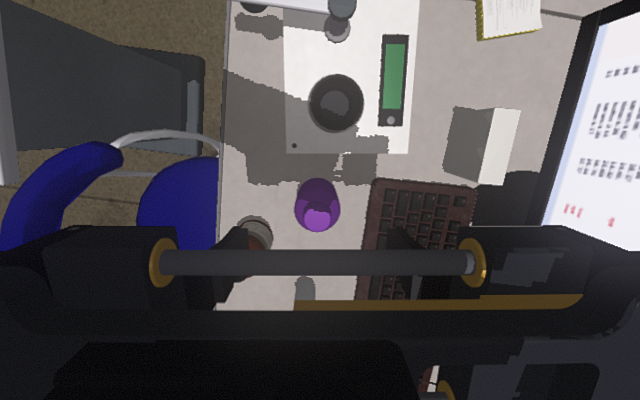

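The wrist view shows the sleeve at about (336,102), the housing, the post base at (338,30) and the purple bottle. I'll zoom in on the sleeve.

```bash
python3 - <<'E'
import pickle
from h import *
c=pickle.load(open('w1.pkl','rb'))
cv2.imwrite('pics/w1c.png',cv2.resize(c['pixels'][0:160,270:430],None,fx=3.75,fy=3.75,interpolation=cv2.INTER_CUBIC))
print(blobs(c,(0,0,0),(180,255,75),(290,60,372,145),40))
E
```

```text
[([310, 75, 53, 57, 1886], [335.94, 103.58])]
```

View pics/w1c.png

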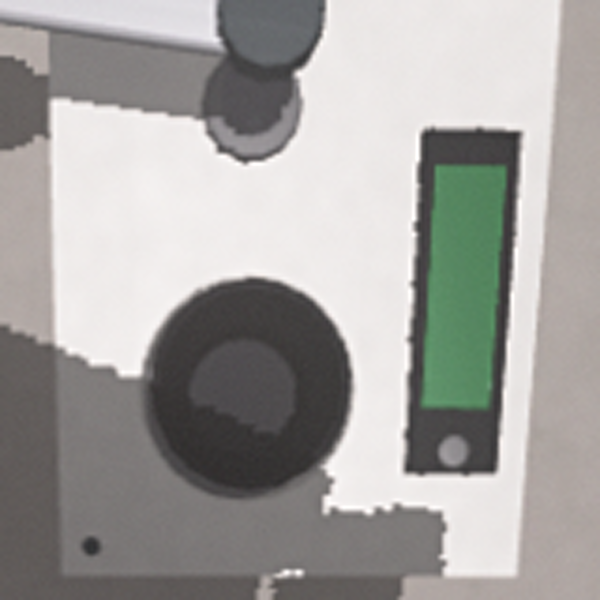

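```bash
python3 - <<'E'
import pickle
from bench import r
from h import *
w=pickle.load(open('w1.pkl','rb')); t=r.camera('top'); s=r.camera('scene')
cw=lambda u,v:((u+.5)/3.75+269.5,(v+.5)/3.75-.5)
ct=lambda u,v:((u+.5)/5.4545+219.5,(v+.5)/5.4545+129.5)
sc=lambda u,v:((u+.5)/3.3333+239.5,(v+.5)/3.3333+139.5)
print('rim w',onz(w,cw(252,382),.078),'diam',np.linalg.norm(onz(w,cw(150,382),.078)-onz(w,cw(352,382),.078)))
print('floor w',onz(w,cw(243,388),.036),'t',onz(t,ct(323,257),.036))
print('tri rim t+w',tri([ray(w,cw(252,382)),ray(t,ct(321,252))]),'floor',tri([ray(w,cw(243,388)),ray(t,ct(323,257))]))
print('post base w',onz(w,cw(251,110),.056))
for p in [(63,576),(518,577)]: print('corner w',onz(w,cw(*p),.056))
print('corner front right via t',onz(t,ct(472,358),.056))
print('vial cap in wrist: none; post top',onz(w,cw(271,18),.13),onz(t,ct(127,250),.13),tri([ray(w,cw(271,18)),ray(t,ct(127,250))]))
E
```

```text
rim w [0.63008884 0.0157714  0.078     ] diam 0.05955580939813757
floor w [0.62978056 0.0176894  0.036     ] t [0.63506312 0.01491725 0.036     ]
tri rim t+w (array([0.63062759, 0.01544754, 0.06408515]), [np.float64(0.0017227190847347391), np.float64(0.0017227190847347359)]) floor (array([0.62831011, 0.01405327, 0.06329015]), [np.float64(0.0010816268214762907), np.float64(0.001081626821476274)])
post base w [0.61955341 0.09395754 0.056     ]
corner w [ 0.57877616 -0.05007367  0.056     ]
corner w [ 0.72749045 -0.03039144  0.056     ]
corner front right via t [ 0.57945285 -0.05195866  0.056     ]
vial cap in wrist: none; post top [0.61960456 0.08967455 0.13      ] [0.61898266 0.09185107 0.13      ] (array([0.62012877, 0.09237567, 0.12410358]), [np.float64(0.0005021927787100526), np.float64(0.0005021927787100246)])
```

step_arm(
  increments=[
    [[-0.184,-0.019,0.039],[0,0,0]],
    [[-0.184,-0.019,0.06],[0,0,0]],
    [[-0.184,-0.019,0.08],[0,0,0]],
    [[-0.184,-0.019,0.1],[0,0,0]],
    [[-0.184,-0.019,0.1],[0,0,0]],
  ],
)

```text
time: 2.85
ee_pos: [0.6241, -0.2661, 0.1357]
eef_rot: [0.657, 0.754, 0.0, -0.002]
ft_force: [-1.4, 0.3, -1.1]
width: 0.087
```

```bash
python3 - <<'E'
from bench import r
from h import *
for n in ['scene','top']: cv2.imwrite(f'pics/{n}1.png',r.camera(n)['pixels'])
rel(r,(0.628,-0.267,0.048),98)
E
```

```text
t 2.95 pos [ 0.6255 -0.2638  0.1374] F [0.1 0.4 0.9] w 0.0873 q [-0.15  0.59  0.7   1.44 -0.39  1.26  0.73]
shift [-0.0038  0.0021  0.0893] turn [-0.001  -0.0034 -0.0014] rows 1.7889036350145417 0.025549403724588176
```

View pics/scene1.png

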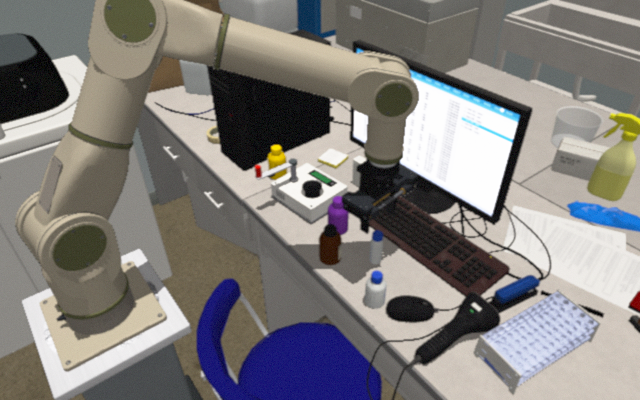

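The gripper hangs just above the vial (cap at about (377,236)). I'll go down now.

step_arm(
  increments=[
    [[-0.004,0.002,0.03],[0,0,0]],
    [[-0.004,0.002,0.06],[0,0,0]],
    [[-0.004,0.002,0.089],[0,0,0]],
    [[-0.004,0.002,0.089],[0,0,0]],
  ],
)

```text
time: 3.35
ee_pos: [0.6276, -0.2628, 0.0463]
eef_rot: [0.655, 0.755, 0.001, -0.004]
ft_force: [-0.1, -0.2, -0.3]
width: 0.087
```

step_arm(
  increments=[
    [[0,0,0],[0,0,0]],
    [[0,0,0],[0,0,0]],
    [[0,0,0],[0,0,0]],
    [[0,0,0],[0,0,0]],
    [[0,0,0],[0,0,0]],
  ],
  hand=1,
  grip_force=25,
)

```text
time: 3.85
ee_pos: [0.6279, -0.263, 0.047]
eef_rot: [0.655, 0.755, 0.001, -0.003]
ft_force: [-0.1, 0.6, -0.1]
width: 0.0545
```

```bash
python3 - <<'E'
from bench import r
from h import *
rel(r,(0.628,-0.267,0.048),98)
c=r.camera('scene'); cv2.imwrite('pics/s2.png',cv2.resize(c['pixels'][140:320,290:450],None,fx=3.3,fy=3.3,interpolation=cv2.INTER_CUBIC))
E
```

```text
t 3.85 pos [ 0.6279 -0.263   0.047 ] F [-0.1  0.6 -0.1] w 0.0545 q [-0.12  0.68  0.66  1.5  -0.45  1.12  0.77]
shift [-0.0039 -0.0005 -0.001 ] turn [-0.0029 -0.0067  0.0021] rows 0.08146088446971651 0.05050296923375533
```

View pics/s2.png

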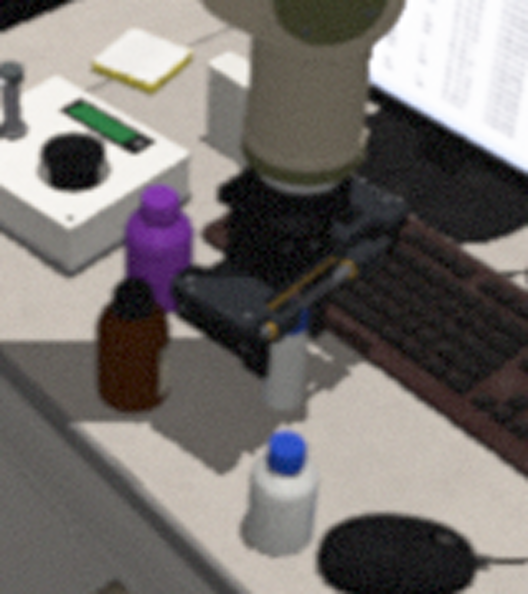

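Fingers are still closing and the tool sits 4 mm short in y. I'll correct that before contact.

step_arm(
  increments=[
    [[-0.004,0,0],[-0.003,-0.007,0]],
    [[-0.004,0,0],[-0.003,-0.007,0]],
    [[-0.004,0,0],[-0.003,-0.007,0]],
    [[-0.004,0,0],[-0.003,-0.007,0]],
    [[-0.004,0,0],[-0.003,-0.007,0]],
  ],
)

```text
time: 4.4
ee_pos: [0.6283, -0.2672, 0.0468]
eef_rot: [0.655, 0.755, -0.0, 0.0]
ft_force: [-0.2, -1.5, -0.3]
width: 0.0314
```

step_arm(
  increments=[
    [[0,0,0],[0,0,0]],
    [[0,0,0],[0,0,0]],
  ],
)

```text
time: 4.6
ee_pos: [0.6283, -0.2672, 0.0468]
eef_rot: [0.655, 0.755, -0.0, 0.0]
ft_force: [-0.6, 0.1, 0.4]
width: 0.0312
```

```bash
python3 - <<'E'
from bench import r
from h import *
rel(r,(0.628,-0.267,0.2),98)
E
```

```text
t 4.6 pos [ 0.6283 -0.2672  0.0468] F [-0.6  0.1  0.4] w 0.0312 q [-0.12  0.68  0.66  1.5  -0.44  1.11  0.77]
shift [ 1.000e-04 -3.000e-04 -1.532e-01] turn [-0.0004  0.0004  0.0019] rows 3.0648777419709003 0.013445249974288573
```

step_arm(
  increments=[
    [[0,0,-0.03],[0,0,0]],
    [[0,0,-0.07],[0,0,0]],
    [[0,0,-0.115],[0,0,0]],
    [[0,0,-0.15],[0,0,0]],
    [[0,0,-0.15],[0,0,0]],
  ],
)

```text
time: 5.1
ee_pos: [0.6303, -0.2683, 0.2025]
eef_rot: [0.655, 0.755, 0.001, 0.004]
ft_force: [0.4, 0.4, -0.7]
width: 0.0316
```

```bash
python3 - <<'E'
from bench import r
from h import *
rel(r,(0.6305,0.014,0.19),98)
c=r.camera('scene'); cv2.imwrite('pics/s3.png',cv2.resize(c['pixels'][140:320,290:450],None,fx=3.3,fy=3.3,interpolation=cv2.INTER_CUBIC))
E
```

```text
t 5.1 pos [ 0.6303 -0.2683  0.2025] F [ 0.4  0.4 -0.7] w 0.0316 q [-0.15  0.55  0.73  1.35 -0.36  1.37  0.72]
shift [0.2795 0.04   0.0117] turn [0.007  0.0039 0.0021] rows 5.65186518181475 0.05509701682812216
```

View pics/s3.png

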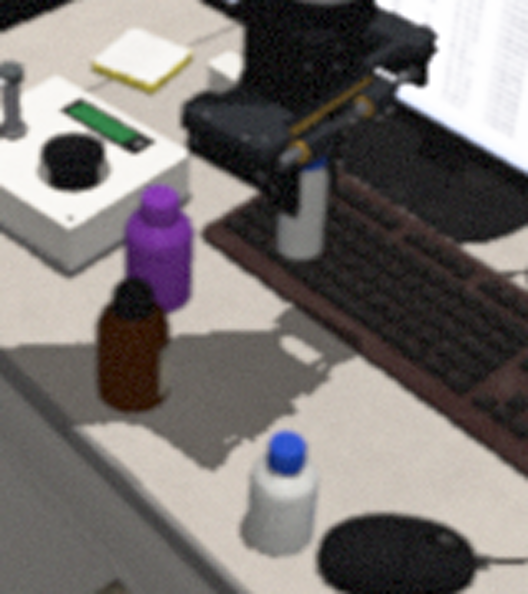

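The vial is held upright and lifted clear. I'll move it over the well.

step_arm(
  increments=[
    [[0.28,0.04,0.012],[0.007,0.004,0]],
    [[0.28,0.04,0.012],[0.007,0.004,0]],
    [[0.28,0.04,0.012],[0.007,0.004,0]],
    [[0.28,0.04,0.012],[0.007,0.004,0]],
    [[0.28,0.04,0.012],[0.007,0.004,0]],
  ],
)

```text
time: 5.65
ee_pos: [0.6284, -0.0148, 0.1866]
eef_rot: [0.655, 0.756, -0.001, -0.003]
ft_force: [1.8, -0.7, -0.5]
width: 0.0316
```

```bash
python3 - <<'E'
from bench import r
from h import *
rel(r,(0.6305,0.014,0.15),98)
E
```

```text
t 5.65 pos [ 0.6284 -0.0148  0.1866] F [ 1.8 -0.7 -0.5] w 0.0316 q [-0.57  0.42  0.7   1.53 -0.28  1.3   0.3 ]
shift [0.0281 0.0064 0.0366] turn [-0.0052 -0.0024  0.0025] rows 0.9318252589890753 0.04174701750141195
```

step_arm(
  increments=[
    [[0.028,0.006,0.036],[-0.005,-0.002,0]],
    [[0.028,0.006,0.036],[-0.005,-0.002,0]],
    [[0.028,0.006,0.036],[-0.005,-0.002,0]],
    [[0.028,0.006,0.036],[-0.005,-0.002,0]],
  ],
)

```text
time: 6.05
ee_pos: [0.6301, 0.0121, 0.1507]
eef_rot: [0.656, 0.755, -0.0, 0.0]
ft_force: [0.9, -0.4, -0.2]
width: 0.0313
```

```bash
python3 - <<'E'
from bench import r
from h import *
rel(r,(0.6305,0.014,0.12),98)
c=r.camera('scene'); cv2.imwrite('pics/s4.png',cv2.resize(c['pixels'][120:240,240:400],None,fx=5,fy=5,interpolation=cv2.INTER_CUBIC))
c=r.camera('wrist'); cv2.imwrite('pics/w4.png',c['pixels'])
rel(r,(0.6305,0.014,0.12),98)
E
```

```text
t 6.05 pos [0.6301 0.0121 0.1507] F [ 0.9 -0.4 -0.2] w 0.0313 q [-0.6   0.45  0.68  1.57 -0.29  1.23  0.27]
shift [0.0019 0.0007 0.0307] turn [-0.0004  0.0005  0.0005] rows 0.6148161754002335 0.0052516062871551476
t 6.15 pos [0.6304 0.0119 0.1512] F [ 0.5 -0.5 -0.7] w 0.0318 q [-0.6   0.45  0.68  1.57 -0.29  1.23  0.27]
shift [0.0021 0.0003 0.0312] turn [ 0.0007  0.0002 -0.    ] rows 0.6258655800620403 0.004645752275882766
```

View pics/s4.png

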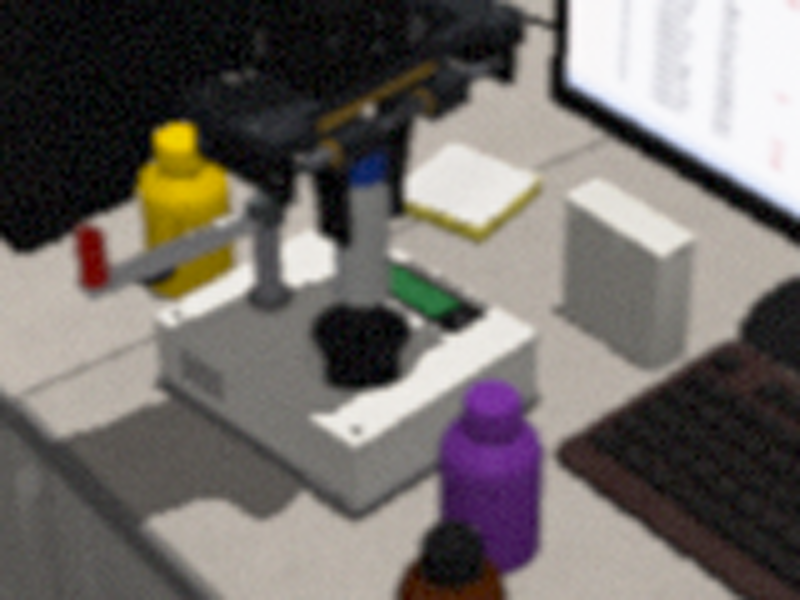

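View pics/w4.png

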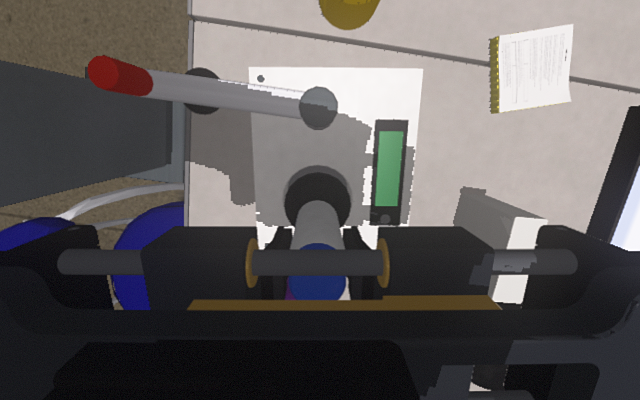

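The sleeve is raised and the vial is lined up with it (vial and sleeve both at column 318 in the wrist view). Lowering.

step_arm(
  increments=[
    [[0.003,0,0.015],[0,0,0]],
    [[0.003,0,0.03],[0,0,0]],
    [[0.003,0,0.045],[0,0,0]],
    [[0.003,0,0.045],[0,0,0]],
  ],
)

```text
time: 6.55
ee_pos: [0.6283, 0.0148, 0.103]
eef_rot: [0.656, 0.755, -0.002, -0.001]
ft_force: [-0.3, -0.2, -0.6]
width: 0.0314
```

```bash
python3 - <<'E'
from bench import r
from h import *
rel(r,(0.6305,0.014,0.083),98)
c=r.camera('scene'); cv2.imwrite('pics/s5.png',cv2.resize(c['pixels'][120:240,240:400],None,fx=5,fy=5,interpolation=cv2.INTER_CUBIC))
E
```

```text
t 6.55 pos [0.6283 0.0148 0.103 ] F [-0.3 -0.2 -0.6] w 0.0314 q [-0.59  0.5   0.66  1.62 -0.32  1.14  0.28]
shift [-0.0011  0.0021  0.02  ] turn [-0.0038  0.0002 -0.0002] rows 0.40321089857660064 0.025716405752299467
```

View pics/s5.png

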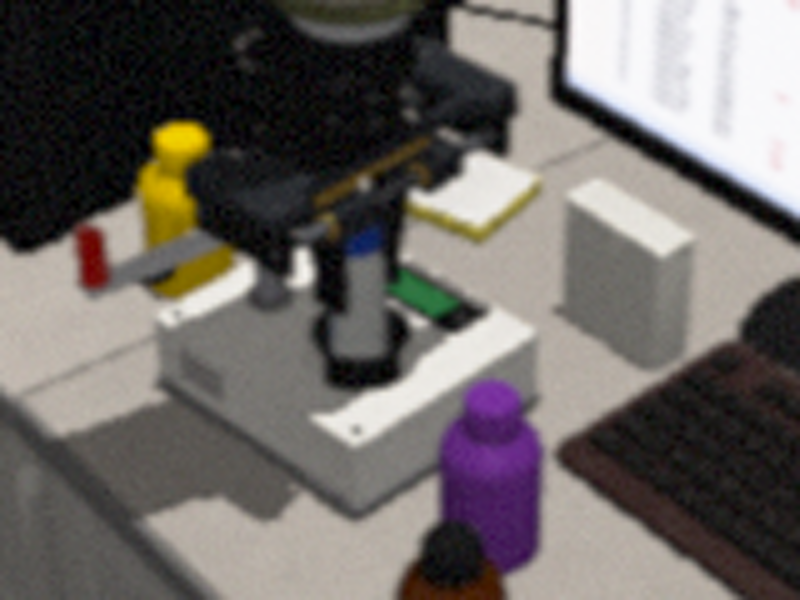

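step_arm(
  increments=[
    [[0,0.002,0.006],[-0.004,0,0]],
    [[0,0.002,0.012],[-0.004,0,0]],
    [[0,0.002,0.018],[-0.004,0,0]],
    [[0,0.002,0.018],[-0.004,0,0]],
  ],
)

```text
time: 7.0
ee_pos: [0.6305, 0.015, 0.0856]
eef_rot: [0.656, 0.755, 0.0, 0.0]
ft_force: [-0.2, -0.3, -0.9]
width: 0.0315
```

```bash
python3 - <<'E'
from bench import r
from h import *
rel(r,(0.6305,0.014,0.061),98)
E
```

```text
t 7.0 pos [0.6305 0.015  0.0856] F [-0.2 -0.3 -0.9] w 0.0315 q [-0.59  0.52  0.65  1.63 -0.34  1.11  0.29]
shift [-0.001  -0.0002  0.0246] turn [ 0.0006  0.0004 -0.0002] rows 0.49194964948631803 0.004696844892476633
```

step_arm(
  increments=[
    [[0,0,0.005],[0,0,0]],
    [[0,0,0.01],[0,0,0]],
    [[0,0,0.015],[0,0,0]],
    [[0,0,0.019],[0,0,0]],
    [[0,0,0.019],[0,0,0]],
  ],
  grip_force=40,
)

```text
time: 7.5
ee_pos: [0.6303, 0.0151, 0.066]
eef_rot: [0.656, 0.755, -0.0, 0.0]
ft_force: [0.2, -0.2, 0.0]
width: 0.0309
```

```bash
python3 - <<'E'
from bench import r
from h import *
rel(r,(0.6305,0.014,0.061),98)
E
```

```text
t 7.5 pos [0.6303 0.0151 0.066 ] F [ 0.2 -0.2  0. ] w 0.0309 q [-0.58  0.54  0.64  1.65 -0.35  1.08  0.3 ]
shift [-0.0011  0.      0.005 ] turn [ 0.      0.0004 -0.0001] rows 0.10218077312958801 0.0027650659089335557
```

step_arm(
  increments=[
    [[0,0,0.003],[0,0,0]],
    [[0,0,0.003],[0,0,0]],
  ],
)

```text
time: 7.7
ee_pos: [0.6301, 0.0151, 0.0625]
eef_rot: [0.656, 0.755, -0.0, -0.0]
ft_force: [-0.1, 0.0, -0.9]
width: 0.0311
```

step_arm(
  increments=[
    [[0,0,0.002],[0,0,0]],
    [[0,0,0.002],[0,0,0]],
  ],
)

```text
time: 7.9
ee_pos: [0.6301, 0.0151, 0.0606]
eef_rot: [0.656, 0.755, -0.0, -0.0]
ft_force: [-0.9, -0.1, 3.4]
width: 0.0309
```

```bash
python3 - <<'E'
from bench import r
from h import *
rel(r,(0.6305,0.014,0.061),98)
c=r.camera('scene'); cv2.imwrite('pics/s6.png',cv2.resize(c['pixels'][120:240,240:400],None,fx=5,fy=5,interpolation=cv2.INTER_CUBIC))
E
```

```text
t 7.9 pos [0.6301 0.0151 0.0606] F [-0.9 -0.1  3.4] w 0.0309 q [-0.58  0.54  0.63  1.65 -0.36  1.07  0.3 ]
shift [-0.0012  0.0003 -0.0004] turn [-0.0005  0.0003 -0.0001] rows 0.024820836128351866 0.004207255700804774
```

View pics/s6.png

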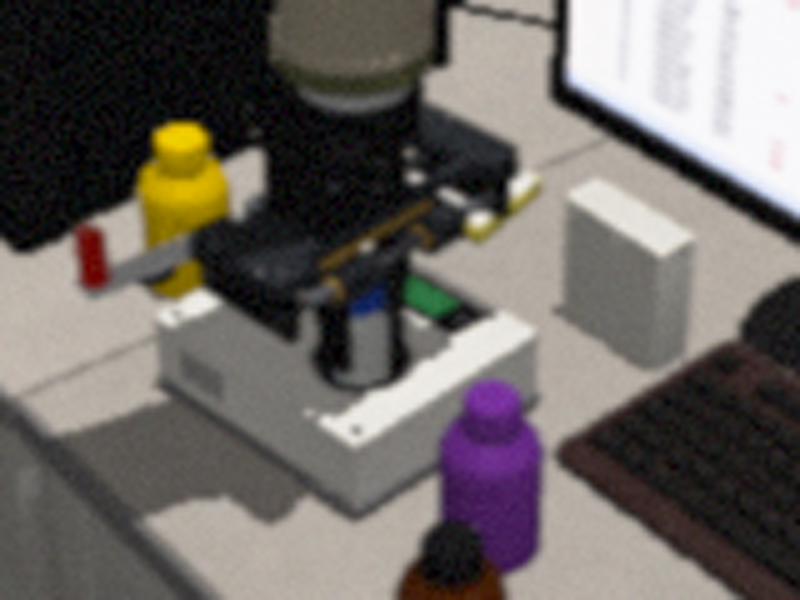

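step_arm(
  increments=[
    [[0,0,0.001],[0,0,0]],
    [[0,0,0.002],[0,0,0]],
    [[0,0,0.002],[0,0,0]],
  ],
)

```text
time: 8.25
ee_pos: [0.6303, 0.0151, 0.0605]
eef_rot: [0.656, 0.755, 0.0, -0.0]
ft_force: [-6.9, -0.3, 20.7]
width: 0.0311
```

Firm stop: 20.7 N with no further travel, at z = 0.0605, which matches sleeve home. I'll unload, then release.

step_arm(
  increments=[
    [[0,0,-0.002],[0,0,0]],
    [[0,0,-0.002],[0,0,0]],
  ],
)

```text
time: 8.45
ee_pos: [0.6303, 0.015, 0.0626]
eef_rot: [0.656, 0.755, 0.0, -0.0]
ft_force: [0.0, -0.0, -0.6]
width: 0.0313
```

step_arm(
  increments=[
    [[0,0,0],[0,0,0]],
    [[0,0,0],[0,0,0]],
    [[0,0,0],[0,0,0]],
    [[0,0,0],[0,0,0]],
    [[0,0,0],[0,0,0]],
  ],
  hand=-0.6,
)

```text
time: 8.95
ee_pos: [0.6303, 0.015, 0.0624]
eef_rot: [0.656, 0.755, 0.0, -0.0]
ft_force: [0.0, -0.7, 0.7]
width: 0.0632
```

```bash
python3 - <<'E'
from bench import r
from h import *
rel(r,(0.6305,0.014,0.061),98)
E
```

```text
t 8.95 pos [0.6303 0.015  0.0624] F [ 0.  -0.7  0.7] w 0.0632 q [-0.58  0.54  0.63  1.65 -0.36  1.07  0.3 ]
shift [-0.0011  0.0001  0.0014] turn [ 0.0001 -0.0006 -0.0003] rows 0.03586302604944047 0.004680436572342451
```

step_arm(
  increments=[
    [[0,0,-0.03],[0,0,0]],
    [[0,0,-0.07],[0,0,0]],
    [[0,0,-0.12],[0,0,0]],
    [[0,0,-0.12],[0,0,0]],
  ],
)

```text
time: 9.35
ee_pos: [0.6335, 0.0143, 0.1894]
eef_rot: [0.656, 0.754, 0.004, 0.003]
ft_force: [0.9, -1.2, 0.5]
width: 0.0697
```

step_arm(
  increments=[
    [[-0.05,0,0],[0,0,0]],
    [[-0.1,0,0],[0,0,0]],
    [[-0.1,0,0],[0,0,0]],
  ],
  hand=1,
)

```text
time: 9.65
ee_pos: [0.6466, -0.094, 0.1901]
eef_rot: [0.66, 0.751, 0.003, 0.005]
ft_force: [-0.2, -0.6, -0.6]
width: 0.0535
```

```bash
python3 - <<'E'
from bench import r
from h import *
import pickle
rel(r,(0.6305,0.014,0.061),98)
c=r.camera('scene'); cv2.imwrite('pics/s7.png',cv2.resize(c['pixels'][120:240,240:400],None,fx=5,fy=5,interpolation=cv2.INTER_CUBIC))
w=r.camera('wrist'); cv2.imwrite('pics/w7.png',w['pixels'])
t=r.camera('top'); cv2.imwrite('pics/t7.png',cv2.resize(t['pixels'][130:240,220:320],None,fx=5.4545,fy=5.4545,interpolation=cv2.INTER_CUBIC))
pickle.dump((c,w,t),open('v7.pkl','wb'))
print(blobs(c,(100,100,40),(128,255,255),(290,150,350,210)),blobs(w,(100,100,40),(128,255,255),(260,20,420,220)))
print(blobs(w,(0,150,60),(6,255,255),(0,0,640,230)))
E
```

```text
t 9.65 pos [ 0.6466 -0.094   0.1901] F [-0.2 -0.6 -0.6] w 0.0535 q [-0.44  0.47  0.72  1.47 -0.31  1.31  0.43]
shift [ 0.1096 -0.0034  0.1286] turn [ 0.0108  0.0039 -0.0107] rows 3.3810631205110258 0.10467831812317988
[([308, 173, 9, 10, 69], [311.77, 177.74])] [([297, 65, 32, 36, 910], [312.62, 82.13])]
[]
```

View pics/s7.png

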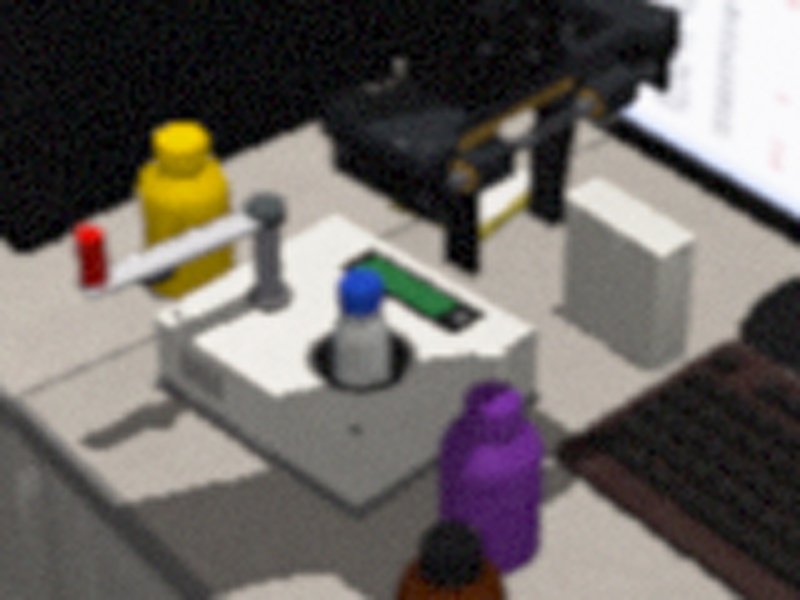

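View pics/w7.png

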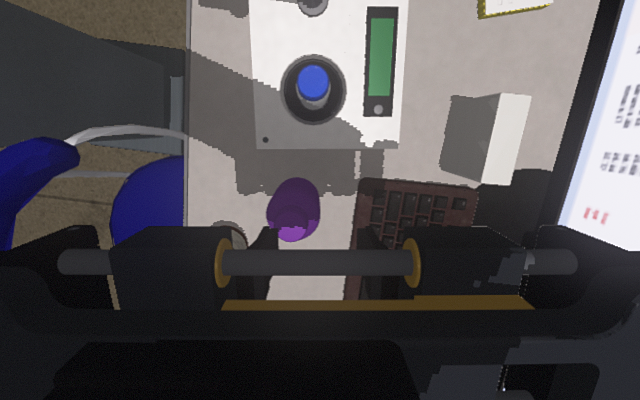

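View pics/t7.png

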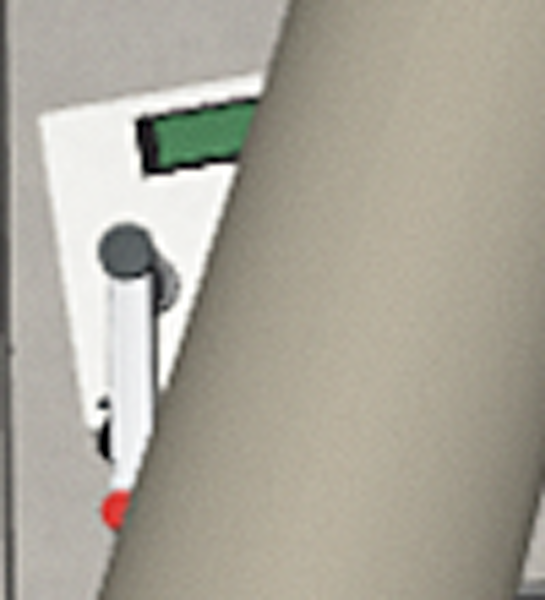

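The sleeve is flush with the housing, the vial stands in it, and both bottles are still up. The arm still points toward -x. Next I'll get a close wrist view of the knob.

```bash
python3 - <<'E'
from bench import r
from h import *
import pickle
c,w,t=pickle.load(open('v7.pkl','rb'))
print('cap tri',tri([ray(c,(311.77,177.74)),ray(w,(312.62,82.13))]), onz(w,(312.62,82.13),.105))
rel(r,(0.52,0.01,0.22),98)
E
```

```text
cap tri (array([0.62995335, 0.01511075, 0.10535549]), [np.float64(0.0001454469132480441), np.float64(0.00014544691324802622)]) [0.63005562 0.01506895 0.105     ]
t 9.8 pos [ 0.6473 -0.0848  0.1891] F [0.8 0.5 0.7] w 0.0415 q [-0.45  0.47  0.71  1.47 -0.32  1.31  0.42]
shift [ 0.1115 -0.1127 -0.032 ] turn [ 0.0101 -0.0009 -0.0017] rows 3.234610436590385 0.06859706123625499
```

step_arm(
  increments=[
    [[0.112,-0.113,-0.032],[0.01,-0.001,0]],
    [[0.112,-0.113,-0.032],[0.01,-0.001,0]],
    [[0.112,-0.113,-0.032],[0.01,-0.001,0]],
    [[0.112,-0.113,-0.032],[0.01,-0.001,0]],
    [[0.112,-0.113,-0.032],[0.01,-0.001,0]],
  ],
  hand=-0.1,
)

```text
time: 10.3
ee_pos: [0.5188, 0.0141, 0.2207]
eef_rot: [0.654, 0.756, 0.001, -0.001]
ft_force: [1.0, 0.0, 0.8]
width: 0.0477
```

```bash
python3 - <<'E'
from bench import r
from h import *
import pickle
rel(r,(0.5035,0.0945,0.20),-1)
w=r.camera('wrist'); cv2.imwrite('pics/w8.png',w['pixels']); pickle.dump(w,open('w8.pkl','wb'))
print(blobs(w,(0,150,60),(6,255,255),(0,0,640,230)),blobs(w,(170,150,60),(180,255,255),(0,0,640,230)))
E
```

```text
t 10.3 pos [0.5188 0.0141 0.2207] F [1.  0.  0.8] w 0.0477 q [-0.78  0.1   0.72  1.78 -0.07  1.29  0.1 ]
shift [ 0.0817 -0.0036  0.0209] turn [-1.3000e-03 -3.4000e-03  1.7323e+00] rows 1.6875198846044133 11.554393771099145
[([301, 103, 21, 22, 355], [310.89, 113.28])] []
```

View pics/w8.png

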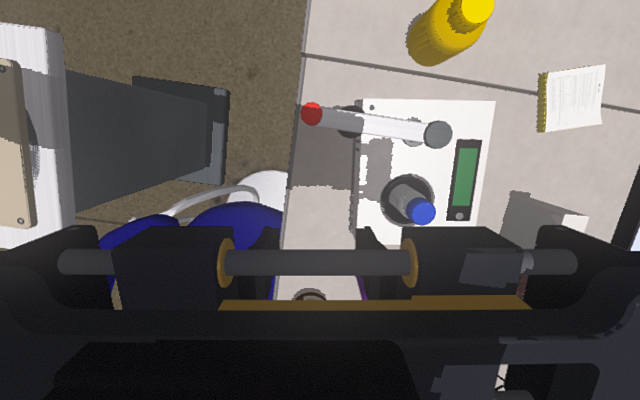

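```bash
python3 - <<'E'
from h import *
import pickle
w=pickle.load(open('w8.pkl','rb')); c,_,t=pickle.load(open('v7.pkl','rb'))
print('knob',onz(w,(310.89,113.28),.15),onz(t,(242.05,223.4),.146),onz(t,(242.05,223.4),.15),tri([ray(w,(310.89,113.28)),ray(t,(242.05,223.4))]))
print('post top',onz(w,(438,134),.13),onz(w,(438,134),.155))
E
```

```text
knob [0.50219284 0.09402108 0.15      ] [0.50381862 0.09380292 0.146     ] [0.50319743 0.09319151 0.15      ] (array([0.50254524, 0.09336056, 0.15239222]), [np.float64(0.0006027470184319217), np.float64(0.0006027470184318695)])
post top [0.61645885 0.09404263 0.13      ] [0.60577535 0.09279514 0.155     ]
```

step_arm(
  increments=[
    [[0.081,-0.003,0.02],[0,0,1.732]],
    [[0.081,-0.003,0.02],[0,0,1.732]],
    [[0.081,-0.003,0.02],[0,0,1.732]],
    [[0.081,-0.003,0.02],[0,0,1.732]],
    [[0.081,-0.003,0.02],[0,0,1.732]],
  ],
)

```text
time: 10.85
ee_pos: [0.5059, 0.0922, 0.2]
eef_rot: [0.883, 0.469, -0.0, 0.0]
ft_force: [0.1, 0.1, 0.3]
width: 0.0477
```

```bash
python3 - <<'E'
from bench import r
from h import *
rel(r,(0.5027,0.0938,0.19),-1)
E
```

```text
t 10.85 pos [0.5059 0.0922 0.2   ] F [0.1 0.1 0.3] w 0.0477 q [-0.92  0.1   0.7   1.81 -0.07  1.25 -0.79]
shift [-0.0005 -0.0035  0.01  ] turn [3.00e-04 3.00e-04 9.94e-01] rows 0.21329338836113018 6.630223732389797
```

step_arm(
  increments=[
    [[0,-0.003,0.01],[0,0,0.994]],
    [[0,-0.003,0.01],[0,0,0.994]],
    [[0,-0.003,0.01],[0,0,0.994]],
    [[0,-0.003,0.01],[0,0,0.994]],
    [[0,-0.003,0.01],[0,0,0.994]],
  ],
)

```text
time: 11.35
ee_pos: [0.5043, 0.0933, 0.1896]
eef_rot: [0.994, 0.113, -0.0, 0.001]
ft_force: [-0.5, -0.5, 0.8]
width: 0.048
```

```bash
python3 - <<'E'
from bench import r
from h import *
rel(r,(0.5027,0.0938,0.19),-1)
E
```

```text
t 11.35 pos [0.5043 0.0933 0.1896] F [-0.5 -0.5  0.8] w 0.048 q [-0.97  0.11  0.75  1.83 -0.08  1.23 -1.54]
shift [-0.0015 -0.0008 -0.0004] turn [0.0014 0.     0.2432] rows 0.034020941462960134 1.6223782347930766
```

step_arm(
  increments=[
    [[-0.002,-0.001,0],[0,0,0.243]],
    [[-0.002,-0.001,0],[0,0,0.243]],
    [[-0.002,-0.001,0.02],[0,0,0.243]],
    [[-0.002,-0.001,0.04],[0,0,0.243]],
    [[-0.002,-0.001,0.04],[0,0,0.243]],
  ],
)

```text
time: 11.85
ee_pos: [0.5014, 0.0929, 0.1473]
eef_rot: [1.0, -0.009, -0.002, 0.002]
ft_force: [0.3, 0.2, -0.5]
width: 0.0483
```

```bash
python3 - <<'E'
from bench import r
from h import *
rel(r,(0.5027,0.0938,0.129),-1)
c=r.camera('scene'); cv2.imwrite('pics/s9.png',cv2.resize(c['pixels'][120:240,220:380],None,fx=5,fy=5,interpolation=cv2.INTER_CUBIC))
E
```

```text
t 11.85 pos [0.5014 0.0929 0.1473] F [ 0.3  0.2 -0.5] w 0.0483 q [-0.97  0.16  0.76  1.89 -0.12  1.14 -1.75]
shift [ 0.0014 -0.001   0.0183] turn [ 0.0044  0.0032 -0.0004] rows 0.36677226258296325 0.0366918936440349
```

View pics/s9.png

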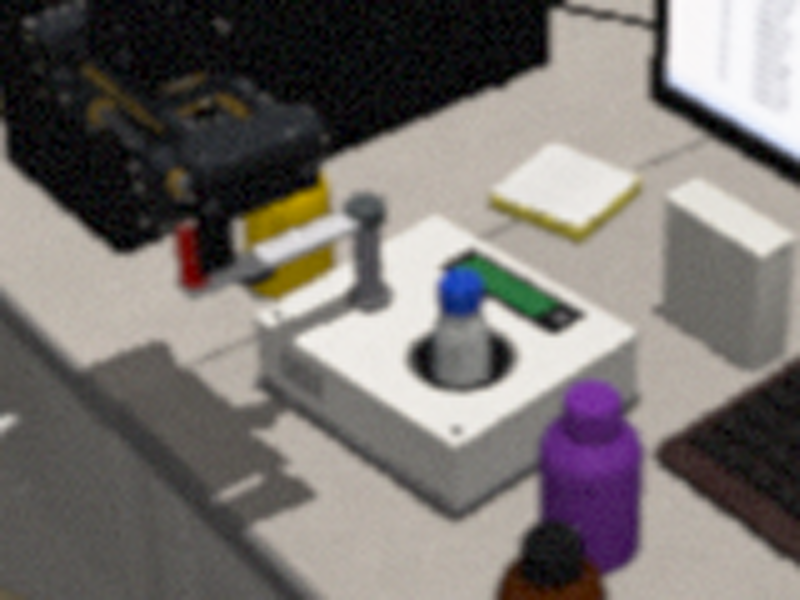

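The knob sits between the fingers, with the near finger partly covering it. I'll lower and close gently.

step_arm(
  increments=[
    [[0.001,-0.001,0.01],[0.004,0.003,0]],
    [[0.001,-0.001,0.018],[0.004,0.003,0]],
    [[0.001,-0.001,0.018],[0.004,0.003,0]],
  ],
)

```text
time: 12.2
ee_pos: [0.5027, 0.0937, 0.1298]
eef_rot: [1.0, -0.009, 0.0, 0.0]
ft_force: [0.3, 0.5, 0.1]
width: 0.0479
```

step_arm(
  increments=[
    [[0,0,0],[0,0,0]],
    [[0,0,0],[0,0,0]],
    [[0,0,0],[0,0,0]],
    [[0,0,0],[0,0,0]],
    [[0,0,0],[0,0,0]],
  ],
  hand=1,
  grip_force=5,
)

```text
time: 12.7
ee_pos: [0.5028, 0.0938, 0.13]
eef_rot: [1.0, -0.009, 0.0, 0.0]
ft_force: [-0.2, -0.3, 1.1]
width: 0.0178
```

step_arm(
  increments=[
    [[0,0,0],[0,0,0]],
    [[0,0,0],[0,0,0]],
  ],
)

```text
time: 12.9
ee_pos: [0.5027, 0.0938, 0.13]
eef_rot: [1.0, -0.009, 0.0, 0.0]
ft_force: [0.6, 0.1, -0.1]
width: 0.0182
```

step_arm(
  increments=[
    [[0.001,0.016,0],[0,0,-0.14]],
    [[0.0045,0.032,0],[0,0,-0.28]],
    [[0.01,0.0475,0],[0,0,-0.42]],
    [[0.018,0.062,0],[0,0,-0.56]],
    [[0.0275,0.075,0],[0,0,-0.7]],
  ],
)

```text
time: 13.4
ee_pos: [0.5298, 0.0188, 0.1303]
eef_rot: [0.941, 0.337, 0.001, -0.0]
ft_force: [5.1, 5.7, -3.0]
width: 0.018
```

```bash
cat >> h.py <<'E'
def arc(r,phis,H=(0.6197,0.0925),L=.117,z=.130):
    # phi: arm azimuth (hinge->knob), tool x points knob->hinge
    s=r.read_state(); T=R.from_quat(s['eef_rot']); p=s['ee_pos']
    x=T.apply([1,0,0]); print('t',round(s['time'],2),'pos',p.round(4),'F',s['ft_force'].round(1),'w',round(s['width'],4),'toolx az',np.degrees(np.arctan2(x[1],x[0])).round(2),'q',np.round(s['joint_positions'],2))
    d=p[:2]-H; print('radius',np.linalg.norm(d).round(4),'az',(np.degrees(np.arctan2(d[1],d[0]))%360).round(2))
    for f in phis:
        a=np.radians(f); tgt=np.array([H[0]+L*np.cos(a),H[1]+L*np.sin(a),z]); a+=np.pi
        xx=np.array([np.cos(a),np.sin(a),0]); zz=np.array([0,0,-1.]); G=R.from_matrix(np.stack([xx,np.cross(zz,xx),zz],1))
        print(f,T.inv().apply(tgt-p).round(4).tolist(),(T.inv()*G).as_rotvec().round(3).tolist())
E
python3 - <<'E'
from bench import r
from h import *
arc(r,[226,234,242,250,257,264,272,278])
E
```

```text
t 13.4 pos [0.5298 0.0188 0.1303] F [ 5.1  5.7 -3. ] w 0.018 toolx az 39.44 q [-0.75  0.23  0.72  1.86 -0.17  1.11 -0.86]
radius 0.1163 az 219.35
226 [0.0, 0.0136, 0.0003] [0.001, -0.002, -0.114]
234 [0.003, 0.0296, 0.0003] [0.001, -0.002, -0.254]
242 [0.0082, 0.0451, 0.0003] [0.001, -0.002, -0.394]
250 [0.0155, 0.0597, 0.0003] [0.001, -0.002, -0.533]
257 [0.0235, 0.0715, 0.0004] [0.001, -0.002, -0.655]
264 [0.0329, 0.0823, 0.0004] [0.001, -0.002, -0.778]
272 [0.0451, 0.0931, 0.0004] [0.002, -0.002, -0.917]
278 [0.0552, 0.1, 0.0004] [0.002, -0.002, -1.022]
```

step_arm(
  increments=[
    [[0.0005,0.0135,0],[0,0,-0.114]],
    [[0.0035,0.0295,0],[0,0,-0.254]],
    [[0.0085,0.045,0],[0,0,-0.394]],
    [[0.016,0.06,0],[0,0,-0.533]],
    [[0.024,0.0715,0],[0,0,-0.655]],
  ],
)

```text
time: 13.9
ee_pos: [0.5945, -0.0203, 0.1302]
eef_rot: [0.781, 0.625, 0.002, -0.0]
ft_force: [0.4, 4.9, 1.4]
width: 0.0175
```

```bash
python3 - <<'E'
from bench import r
from h import *
arc(r,[260,264,268,272,276,278,280])
E
```

```text
t 13.9 pos [ 0.5945 -0.0203  0.1302] F [0.4 4.9 1.4] w 0.0175 toolx az 77.34 q [-0.54  0.37  0.62  1.69 -0.24  1.15 -0.08]
radius 0.1156 az 257.39
260 [-0.0013, 0.0053, 0.0002] [0.002, -0.003, -0.046]
264 [-0.0006, 0.0135, 0.0002] [0.002, -0.003, -0.116]
268 [0.0006, 0.0215, 0.0002] [0.002, -0.003, -0.186]
272 [0.0024, 0.0295, 0.0002] [0.002, -0.003, -0.256]
276 [0.0048, 0.0373, 0.0002] [0.002, -0.003, -0.326]
278 [0.0061, 0.0412, 0.0003] [0.002, -0.003, -0.361]
280 [0.0076, 0.045, 0.0003] [0.002, -0.003, -0.396]
```

step_arm(
  increments=[
    [[0,0.0055,0],[0,0,-0.046]],
    [[0.0005,0.0135,0],[0,0,-0.116]],
    [[0.0018,0.0215,0],[0,0,-0.186]],
    [[0.0036,0.0295,0],[0,0,-0.256]],
    [[0.0047,0.0335,0],[0,0,-0.291]],
  ],
)

```text
time: 14.4
ee_pos: [0.6287, -0.0226, 0.1302]
eef_rot: [0.681, 0.732, 0.002, -0.0]
ft_force: [-0.6, 0.7, 1.4]
width: 0.0177
```

```bash
python3 - <<'E'
from bench import r
from h import *
arc(r,[276,278,280,282])
E
```

```text
t 14.4 pos [ 0.6287 -0.0226  0.1302] F [-0.6  0.7  1.4] w 0.0177 toolx az 94.19 q [-0.46  0.44  0.55  1.59 -0.25  1.18  0.22]
radius 0.1154 az 274.48
276 [-0.0015, 0.0031, 0.0002] [0.002, -0.003, -0.032]
278 [-0.0013, 0.0072, 0.0002] [0.002, -0.003, -0.066]
280 [-0.001, 0.0113, 0.0002] [0.002, -0.003, -0.101]
282 [-0.0005, 0.0153, 0.0002] [0.002, -0.003, -0.136]
```

Now slowly to the stop, watching the force.

step_arm(
  increments=[
    [[0,0.003,0],[0,0,-0.03]],
    [[0,0.006,0],[0,0,-0.055]],
    [[0,0.006,0],[0,0,-0.055]],
  ],
)

```text
time: 14.7
ee_pos: [0.635, -0.0219, 0.1302]
eef_rot: [0.66, 0.751, 0.002, -0.0]
ft_force: [0.4, 2.0, 0.3]
width: 0.0176
```

step_arm(
  increments=[
    [[0,0.002,0],[0,0,-0.017]],
    [[0,0.002,0],[0,0,-0.017]],
  ],
)

```text
time: 14.9
ee_pos: [0.6353, -0.0217, 0.13]
eef_rot: [0.654, 0.757, 0.001, -0.002]
ft_force: [-10.2, 0.8, 6.7]
width: 0.0174
```

```bash
python3 - <<'E'
from bench import r
from h import *
arc(r,[278,280,282])
E
```

```text
t 14.9 pos [ 0.6353 -0.0217  0.13  ] F [-10.2   0.8   6.7] w 0.0174 toolx az 98.37 q [-0.44  0.46  0.54  1.57 -0.25  1.19  0.29]
radius 0.1153 az 277.77
278 [-0.0017, 0.0005, -0.0] [-0.001, -0.004, 0.006]
280 [-0.0017, 0.0045, -0.0] [-0.001, -0.004, -0.028]
282 [-0.0015, 0.0086, -0.0] [-0.001, -0.004, -0.063]
```

The stop is reached (10 N, arm azimuth 277.8° against 278° expected). Letting go.

step_arm(
  increments=[
    [[0,0,0],[0,0,0]],
    [[0,0,0],[0,0,0]],
    [[0,0,0],[0,0,0]],
    [[0,0,0],[0,0,0]],
    [[0,0,0],[0,0,0]],
  ],
  hand=-0.2,
)

```text
time: 15.4
ee_pos: [0.6353, -0.0217, 0.13]
eef_rot: [0.654, 0.757, 0.001, -0.002]
ft_force: [0.2, -0.4, 0.2]
width: 0.0482
```

step_arm(
  increments=[
    [[0,0,-0.02],[0,0,0]],
    [[0,0,-0.05],[0,0,0]],
    [[0,0,-0.09],[0,0,0]],
    [[0,0,-0.12],[0,0,0]],
    [[0,0,-0.12],[0,0,0]],
  ],
)

```text
time: 15.9
ee_pos: [0.6375, -0.0226, 0.2548]
eef_rot: [0.654, 0.757, 0.003, 0.001]
ft_force: [-0.5, -0.7, -0.1]
width: 0.0523
```

step_arm(
  increments=[
    [[-0.05,0,0],[0,0,0]],
    [[-0.1,0,0],[0,0,0]],
    [[-0.12,0,0],[0,0,0]],
    [[-0.12,0,0],[0,0,0]],
  ],
)

```text
time: 16.3
ee_pos: [0.654, -0.1463, 0.2536]
eef_rot: [0.656, 0.755, 0.002, 0.001]
ft_force: [0.2, 0.3, -0.6]
width: 0.052
```

```bash
python3 - <<'E'
from bench import r
from h import *
import pickle
s=r.read_state();print(s['time'],s['ee_pos'],s['width'],s['ft_force'])
c=r.camera('scene'); cv2.imwrite('pics/s10.png',cv2.resize(c['pixels'][140:320,240:400],None,fx=3.3,fy=3.3,interpolation=cv2.INTER_CUBIC))
w=r.camera('wrist'); cv2.imwrite('pics/w10.png',w['pixels']); pickle.dump((c,w),open('v10.pkl','wb'))
b=blobs(w,(0,150,60),(6,255,255),(0,0,640,230)); print(b)
for x in b: print(onz(w,x[1],.15))
b=blobs(c,(0,150,60),(6,255,255),(240,140,400,240),5); print(b)
E
```

```text
16.3 [ 0.65398927 -0.14634074  0.25360225] 0.05204615216512661 [ 0.20122549  0.32561803 -0.58733451]
[([305, 56, 19, 21, 308], [314.14, 65.99])]
[ 0.63484958 -0.0213723   0.15      ]
[([318, 167, 6, 12, 48], [320.54, 172.56])]
```

View pics/s10.png

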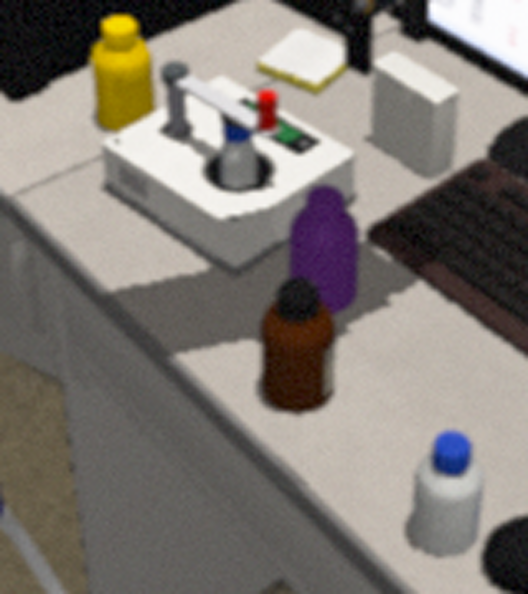

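View pics/w10.png

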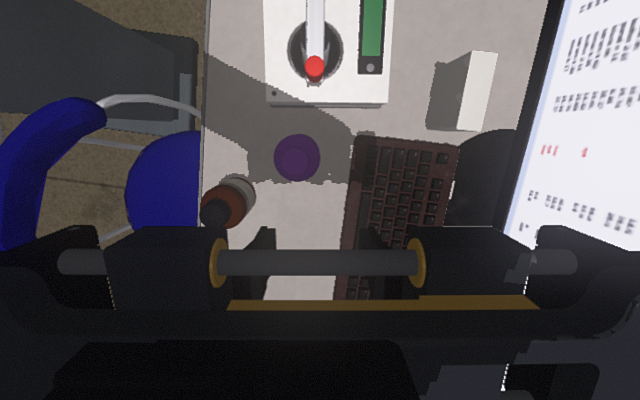

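```bash
python3 - <<'E'
from bench import r
print(r.close_job())
E
```

```text
the job is handed in; nothing more can be done
None
```

The vial is in the reader, the sleeve is home, and the locking arm is closed over it. I handed the job in at about 16.4 s of the 48 s allowed.

- **Vial and sleeve:** I pushed the vial down in the sleeve until it stopped solid, with about 21 N and no further travel. The last pictures show the sleeve rim flush. The cap top works out at about 110 mm above the desk, which is what a fully home vial should give.
- **Locking arm:** I gripped the red knob lightly and swung the arm about 98° until it met its stop at about 10 N. The arm's direction was 277.8°, against the expected 278°. After letting go, the knob had not moved measurably.
- **Bystanders:** The last scene picture shows the amber bottle, the blue-cap bottle, and the purple and yellow look-alikes standing, and the gripper well clear of everything.

**Disagreements:** The scene camera differed from the top and wrist cameras by several millimetres on the sleeve and the knob. I used the top and wrist values, and the contacts agreed with them. No check failed.

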